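# Slide the breakfast tray between post and mortar

## Robot

A 7-joint arm with a two-finger parallel gripper is mounted at the origin on the work surface. World frame = base frame: x ahead of the robot, y to its left, z up, the work surface at z = 0. Lengths are in m, angles in rad, forces in N, time in s.
With the tool pointing down it reaches from about 0.425 to 0.925 m from the base axis. Payload 6.8 kg.
Tool frame: the origin (TCP) lies on the centre line of the jaws, within the pads' length; the fingertips stand ahead of it and the grasp point (between the pads) is the TCP (robot.tcp_to_tips is the z of the fingertips in the tool frame, in m); z points along the fingers, y is the line along which they close (so a half turn about z gives the same grasp; the last joint's range is limited). The gripper opens to 88 mm and grips with 3 to 60 N. Pads are 20 mm wide; open, the fingers measure 115 mm over their backs; the gripper's body (75 mm by 178 mm) begins 61 mm behind the grasp point.
Start: joints at [-1.38, 0.477, 0.022, 1.555, -0.011, 1.109, -0.083], TCP at [0.199, 0.645, 0.242] pointing down, gripper open.
Joint ranges: [-2.96, 2.96], [-0.34, 2.1], [-1.41, 1.46], [0.24, 2.44], [-1.37, 4.51], [0.17, 1.92], [-2.96, 2.96]. Speed limits (rad/s): [2.39, 2.39, 3.14, 3.14, 3.14, 3.14, 3.14].

## Interface

Orientations are given as a unit quaternion [x, y, z, w].
In Python, from workcell import status, optics, robot gives the robot as it stands.
- The arm moves only by the tool carry_out, never from a script. Its argument "plan" is a list of rows, each an object with "jaw": the opening, from 0 (shut) to 1 (fully open); "offset": the shift along the tool's x, y, z in cm, a list of three; "twist": the turn about the tool's z in degrees. A call has 1 to 10 rows; each row shifts and turns the commanded pose from where the row before left it, along the tool's axes as they then stand; what a row does not reach is not made up. A row lasts 1/10 s, in which the tool goes at most 50 mm and 8.59 degrees, less where a joint would pass 70% of its speed; a pose out of reach is approached as far as the arm can. A call with a gripper value outside its range is refused whole. The fingers move at their own pace and stop on an object; the grip force is fixed at half the most. Time passes only in rows, so rows that do not move let the fingers close. It gives the time, the measured TCP pose, the force, the opening and the grip force at its end, in the units of the state.
- status.sense(): the state, without advancing time (a new reading comes with each control period).
- optics.grab_frame(name): name is "scene" or "top" or "wrist"; returns (picture, depth): 420x560x3 uint8, red, green, blue; 420x560 float32, m along the optical axis (not along the pixel's ray), 0 where there is no reading.
- optics.camera_params(name): a dict with "fx", "fy", "cx", "cy" (pixels), "extrinsics" (4x4, takes a point from camera to world coordinates). Camera axes: x right, y down, z forward; pixel columns grow to the right and rows downward; lengths in m; the calibration is good to about 2 mm. A picture is of the moment at which its call begins: read the wrist's pose just before it. camera_params takes no time and is no camera call; for the wrist camera it gives the pose at the moment of the call.
- robot.hand_in(): hands the job in; it is judged then, once.
The state is a dict: "time_s": time; "joint_positions": joint angles; "joint_velocities": joint speeds; "effort": joint torques, N m; "position": TCP position; "eef_rot": TCP orientation; "force": force on the tool from outside, world axes, zero at the start; "torque": the same for the moment, N m; "grip_width": finger opening in m; "grasp_force": force on a finger pad.
Only numpy, scipy, OpenCV 4.12 (cv2) and the standard library are available. Lean on these libraries where they do the work, as an engineer would, in place of code of your own. Each camera call takes 0.05 s, during which the arm holds its last target. There are 200 camera calls.

## Task

Slide the stainless tray along the bench towards the tiffin carrier, cup end first, through the narrow gap between the wooden post and the stone mortar, until the whole tray stands clear beyond both of them, still lengthways along the bench and short of the tiffin carrier. Push it with the fingers against the outside of its rim only, gently: never reach into the tray, pinch or lift it, and keep the cup standing on it. Leave the cup and everything else on the bench untouched.

Things in the scene. Friction and masses are not known exactly. Their poses are not given: they have to be found in the camera images.
- tray: Loose stainless tray, about 0.35 kg, 150 mm wide (its x), 200 long (its y), 23 high, corners cut at 45 degrees by 22 mm. The rolled lip, 17 to 23 mm up, is outermost all round. Origin: centre of the underside. Its y axis points to the leading end, where the cup stands: roughly world +y at the start, up to 0.25 rad askew, the tray right of the gap (smaller y) and off its middle line. Slides freely.
- tray_rear_left (a point): point at the rear end of the tray (its -y end) in line with its left side wall, at lip height: tray frame x -72, y -100, z 23 mm
- tray_rear_right (a point): point at the rear end of the tray (its -y end) in line with its right side wall, at lip height: tray frame x +72, y -100, z 23 mm
- cup: Loose grey plastic cup, 60 mm tall, 68 mm across the rim and 50 mm at the foot, empty, about 60 g, standing upright in the leading half of the tray. Origin: centre of its underside. It rides along and must stay standing there.
- post: Fixed square rosewood post on the gap's far side (larger x), 80 by 80 mm; a 92 mm square cap at 112 to 122 mm, finial to 151 mm. Origin: centre of its foot; its face on the gap lies 40 mm to -x. A low rail (24 mm thick, 96 high) runs from it along +y to a 50 mm post 330 mm away, 113 high. All fixed to the bench, axes as the world's.
- mortar: Grey granite mortar on the gap's near side, too heavy to budge: straight-sided, 130 mm across, 68 mm high, a pestle leaning in it up to about 130 mm. Origin: centre of its foot. The gap runs along world y; from the mortar's side to the post's face it is 160 to 164 mm wide along x (tray plus 10 to 14 mm). The mortar may stand 15 mm out of line with the post along y.
- tiffin: Loose aluminium tiffin carrier, three stacked tins 128 mm across with side straps (139 mm over them), 258 mm tall with its bail. Origin: centre of its foot. It stands beyond the gap on the left; to be left alone.
- basket: Loose bamboo rice basket with lid, 206 mm across, about 172 mm tall, on the near left of the bench. Origin: centre of its foot. To be left alone.
- tumbler: Loose steel tumbler, 68 mm across, 95 mm tall. Origin: centre of its foot. To be left alone.
- katori: Loose small brass bowl, 90 mm across, 38 mm tall. Origin: centre of its foot. To be left alone.
- jar: Loose amber glass jar with red cap, 64 mm across, about 85 mm tall. Origin: centre of its foot. To be left alone.
There are look-alikes about, which are no part of the job. What is shaped like the cup but turquoise is not meant.

How it is judged:
On the way:
1. the tray is passing between the post and the mortar, its middle level with the post (y of tray in the frame of post between -0.045 and 0.045 m and x of tray in the frame of post between -0.135 and -0.108 m and height (world z) of tray below 0.008 m), for 0.1 s.
At the end, for the whole second after the job is handed in: The whole tray is past the post and the mortar (its rear end at least 3 mm beyond both), at rest flat on the bench, within 0.4 rad (23 degrees) of lengthways along the bench, touching neither post, mortar nor tiffin carrier; the cup stands upright inside the tray (y of each of tray_rear_left, tray_rear_right in the frame of post above 0.043 m and y of each of tray_rear_left, tray_rear_right in the frame of mortar above 0.068 m and y of tray in the frame of post above 0.13 m and angle between the y axis of tray and the y axis of post, either way round below 0.4 rad and contact force between tray and post below 0.1 N and contact force between tray and mortar below 0.1 N and contact force between tray and tiffin below 0.1 N and height (world z) of tray between -0.006 and 0.006 m and angle between tray's own z axis and vertical below 0.04 rad and linear speed of tray below 0.01 m/s and angle between cup's own z axis and vertical below 0.12 rad and z of cup in the frame of tray between 0 and 0.008 m and x of cup in the frame of tray between -0.06 and 0.06 m and y of cup in the frame of tray between -0.085 and 0.085 m and linear speed of cup below 0.02 m/s).
It fails at once if the tray is lifted or tipped off the bench (height (world z) of tray above 0.012 m or angle between tray's own z axis and vertical above 0.12 rad).
It fails at once if a fingertip reaches in over the rim (the tray is to be pushed from outside, not pinched or hooked) (x of the grasp point in the frame of tray between -0.074 and 0.074 m and y of the grasp point in the frame of tray between -0.099 and 0.099 m and z of the grasp point in the frame of tray below 0.038 m).
It fails at once if the tray is rammed or pressed hard (more than 25 N) (contact force between the fingers and tray above 25 N).
It fails at once if the cup is touched by the robot, tipped, or lifted out of the tray (angle between cup's own z axis and vertical above 0.4 rad or z of cup in the frame of tray above 0.02 m or contact force between any of the fingers, the arm and cup above 0.5 N).
It fails at once if the tiffin carrier, basket, tumbler, bowl or jar is knocked or moved (more than 10 mm) (distance of any of tiffin, basket, tumbler, katori, jar from where it was at the start of the episode above 0.01 m).
It also fails if it takes over 72 s, if anything falls off the work surface, if the arm or the gripper's body presses on something with over 40 N, if the wrist force passes 120 N, or if a joint passes its speed limit or range.

## Working session

There is one attempt and no reset: what is moved stays moved. The work goes in short steps, Python scripts to look and compute and a tool call to move; the robot and the scene stay as the last step left them, time stands still between calls to the robot, and variables do not carry over. Pictures are saved under pics/ and viewed, at most 10 in all, crops included, and the job is handed in when it is done.

Besides the shell and the picture viewer there is one more tool, called after "Request:" as name(argument=value, ...) on one line, values as JSON. carry_out: Moves the arm, as the interface text tells. Its arguments: {"type":"object","properties":{"plan":{"type":"array","items":{"type":"object","properties":{"jaw":{"type":"number"},"offset":{"type":"array","items":{"type":"number"}},"twist":{"type":"number"}}}}},"required":["plan"]}

```bash
mkdir -p pics; ls; python3 - <<'E'
from workcell import status, optics, robot
import cv2,numpy as np
s=status.sense();print(s['time_s'],s['position'],s['eef_rot'],robot.tcp_to_tips)
for n in ['top','scene']:
    p,d=optics.grab_frame(n);c=optics.camera_params(n)
    print(n,c)
    cv2.imwrite(f'pics/{n}0.png',p[:,:,::-1]);np.savez(f'{n}0.npz',p=p,d=d,**{k:np.array(v) for k,v in c.items()})
E
```

```text
pics
0.0 [0.19857968 0.6445391  0.24069784] [ 1.48849632e-01  9.88859429e-01 -9.01968603e-04 -5.64672012e-05] 0.019
top {'fx': 484.5529542098435, 'fy': 484.5529542098435, 'cx': 275.7111410728668, 'cy': 205.92328643745276, 'extrinsics': array([[-0.01876191, -0.99669493,  0.07903929,  0.44550931],
       [-0.99969955,  0.01745372, -0.01720967,  0.05568156],
       [ 0.01577327, -0.07933843, -0.99672294,  1.31975843],
       [ 0.        ,  0.        ,  0.        ,  1.        ]])}
scene {'fx': 413.2456167352765, 'fy': 413.2456167352765, 'cx': 284.0174164451401, 'cy': 215.08455913881508, 'extrinsics': array([[-0.18451808,  0.7948419 , -0.57808255,  1.12845055],
       [ 0.98272297,  0.14056435, -0.12040446,  0.17526545],
       [-0.01444471, -0.5903118 , -0.80704605,  0.85706385],
       [ 0.        ,  0.        ,  0.        ,  1.        ]])}
```

View pics/top0.png

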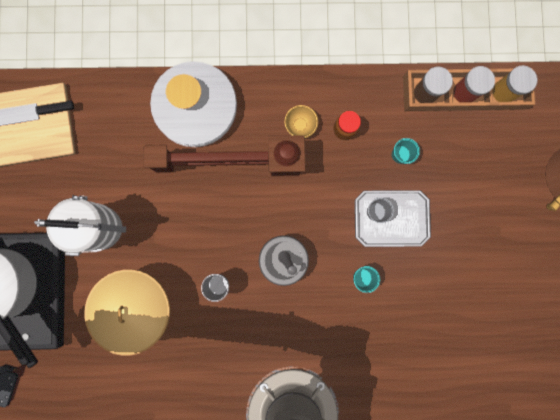

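View pics/scene0.png

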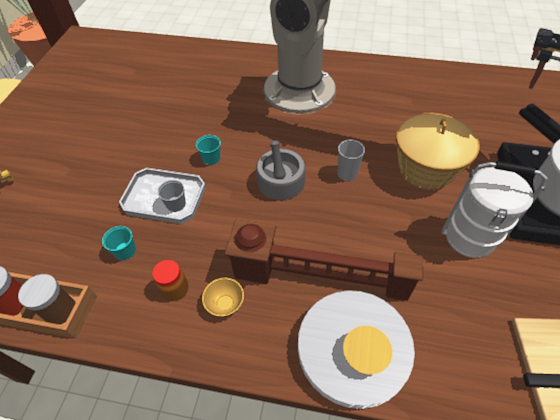

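The top view shows the tray at px (356–430, 190–247) with the grey cup at (380,210). The post is at (287,155) and the mortar at (285,260). The turquoise cups at (405,150) and (367,280) flank the tray. The tiffin is at (80,225), and the scene view agrees.

```bash
cat > h.py <<'E'
import numpy as np,cv2
from scipy.optimize import least_squares
def cloud(d,c):
    v,u=np.mgrid[:d.shape[0],:d.shape[1]]
    P=np.stack([(u-c['cx'])/c['fx']*d,(v-c['cy'])/c['fy']*d,d],-1)
    E=np.array(c['extrinsics']);return P@E[:3,:3].T+E[:3,3]
def pix2w(u,v,z,c):
    E=np.array(c['extrinsics']);r=E[:3,:3]@np.array([(u-c['cx'])/c['fx'],(v-c['cy'])/c['fy'],1])
    return E[:3,3]+r*(z-E[2,3])/r[2]
def circ(P):
    f=lambda q:np.hypot(P[:,0]-q[0],P[:,1]-q[1])-q[2]
    return least_squares(f,[*P.mean(0)[:2],.06],loss='soft_l1',f_scale=.002).x
def box(W,x0,x1,y0,y1,z0,z1):
    m=(W[...,0]>x0)&(W[...,0]<x1)&(W[...,1]>y0)&(W[...,1]<y1)&(W[...,2]>z0)&(W[...,2]<z1);return W[m]
E
python3 - <<'E'
from h import *
f=np.load('top0.npz');c={k:f[k] for k in f.files};W=cloud(f['d'],c)
print('bench z',np.median(W[300:340,400:500,2]))
ctr=lambda u,v,z:pix2w(u,v,z,c).round(3)
for n,(u,v) in dict(tray=(393,218),post=(287,155),mortar=(285,260),jar=(348,122),katori=(301,122),tumb=(215,288),tq1=(405,150),tq2=(367,280),tiffin=(80,225),cup=(380,210)).items(): print(n,W[v,u].round(3))
t=ctr(393,218,.02)
B=box(W,t[0]-.1,t[0]+.1,t[1]-.14,t[1]+.14,.012,.035)
r=cv2.minAreaRect((B[:,:2]*1000).astype(np.float32));print('tray',r,len(B),B[:,2].min())
m=ctr(285,260,.068)
for lo in(.055,):
    M=box(W,m[0]-.09,m[0]+.09,m[1]-.09,m[1]+.09,lo,.08)
    h=cv2.convexHull((M[:,:2]*1000).astype(np.float32));print('mortar',cv2.minEnclosingCircle(h), np.percentile(M[:,2],[5,50,95]))
p=ctr(287,155,.122)
Q=box(W,p[0]-.08,p[0]+.08,p[1]-.08,p[1]+.06,.105,.13)
print('postcap',cv2.minAreaRect((Q[:,:2]*1000).astype(np.float32)),Q[:,:2].min(0),Q[:,:2].max(0))
for n,(u,v,z) in dict(tq1=(405,150,.06),tq2=(367,280,.06),jar=(348,122,.085),tumb=(215,288,.095),kat=(301,122,.038)).items():
    q=ctr(u,v,z);b=box(W,q[0]-.06,q[0]+.06,q[1]-.06,q[1]+.06,z-.015,z+.01)
    print(n,q,b[:,:2].min(0).round(3),b[:,:2].max(0).round(3))
E
python3 - <<'E'
import cv2
p=cv2.imread('pics/top0.png')[130:310,230:450]
cv2.imwrite('pics/crop0.png',cv2.resize(p,None,fx=3.6,fy=3.3,interpolation=2))
E
```

```text
bench z 0.001049576684063136
tray [ 0.511 -0.287  0.001]
post [0.663 0.005 0.147]
mortar [0.406 0.013 0.087]
jar [ 0.758 -0.157  0.087]
katori [ 0.781 -0.041  0.006]
tumb [0.332 0.2   0.007]
tq1 [ 0.699 -0.328  0.001]
tq2 [ 0.345 -0.209  0.005]
tiffin [0.496 0.465 0.256]
cup [ 0.534 -0.251  0.006]
tray ((512.2208862304688, -279.5573425292969), (201.07923889160156, 148.9441375732422), 89.01762390136719) 668 0.012002245101934372
mortar ((405.9185791015625, 17.50084686279297), 64.8092041015625) [0.05984154 0.06812913 0.07311096]
postcap ((673.4240112304688, 6.4146575927734375), (90.75727844238281, 92.57969665527344), 89.00006866455078) [ 0.62750133 -0.03959501] [0.71984247 0.05249771]
tq1 [ 0.688 -0.311  0.06 ] [ 0.654 -0.346] [ 0.72 -0.28]
tq2 [ 0.349 -0.198  0.06 ] [ 0.321 -0.231] [ 0.385 -0.163]
jar [ 0.759 -0.158  0.085] [ 0.734 -0.187] [ 0.789 -0.132]
tumb [0.34  0.19  0.095] [0.31 0.16] [0.375 0.225]
kat [ 0.773 -0.039  0.038] [ 0.733 -0.082] [0.821 0.007]
```

View pics/crop0.png

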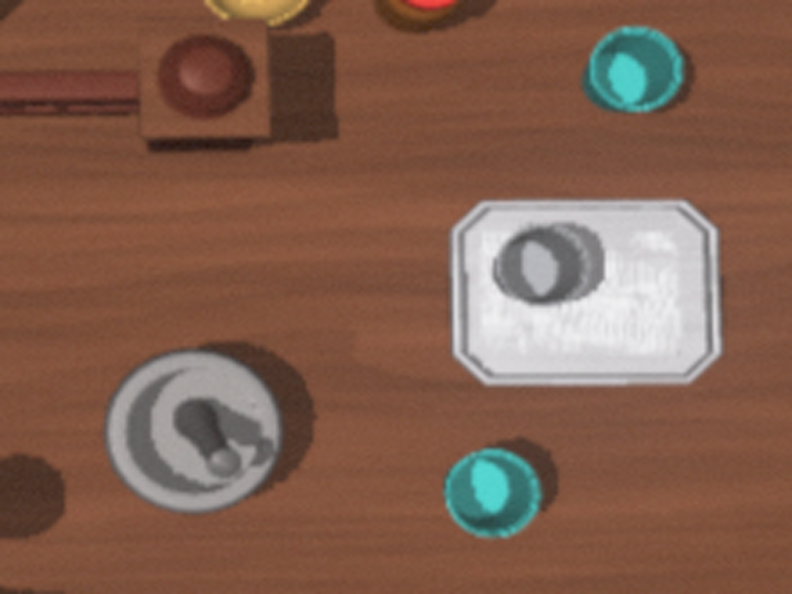

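The measurements agree with the given sizes: tray centre about (0.512, -0.280) and nearly straight, gap width 0.162 with its middle at x 0.552. I'll start moving: raise the tool, straighten the axes and swing over, then check the pestle.

Request:
carry_out(plan=[{"jaw":1,"offset":[0,0,-4],"twist":-8.5},{"jaw":1,"offset":[0,0,-4],"twist":-8.5},{"jaw":1,"offset":[0,0,-3],"twist":0},{"jaw":1,"offset":[-2,-4,0],"twist":0},{"jaw":1,"offset":[-3,-4,0],"twist":0},{"jaw":1,"offset":[-3,-4,0],"twist":0},{"jaw":1,"offset":[-3,-4,0],"twist":0},{"jaw":1,"offset":[-3,-4,0],"twist":0},{"jaw":1,"offset":[-3,-4,0],"twist":0},{"jaw":1,"offset":[-3,-4,0],"twist":0}])

```text
time_s: 1.1
position: [0.3989, 0.3626, 0.3514]
eef_rot: [0.001, 1.0, -0.0, -0.0]
force: [0.9, 0.3, -0.1]
grip_width: 0.0879
grasp_force: 0.0
```

```bash
python3 - <<'E'
from h import *
from workcell import status
s=status.sense();print(s['position'],s['eef_rot'],s['time_s'],np.round(s['joint_positions'],2))
f=np.load('top0.npz');c={k:f[k] for k in f.files};W=cloud(f['d'],c)
b=box(W,.33,.48,-.06,.1,.08,.16);print('pestle',b.min(0),b.max(0))
b=box(W,.38,.62,.36,.6,.1,.3);print('tiffin',b.min(0),b.max(0))
b=box(W,.1,.45,.2,.6,.09,.2);print('basket',b.min(0),b.max(0))
B=box(W,.4,.62,-.42,-.15,.012,.03);print(B.min(0),B.max(0))
# lip edges per side
for a,lab in((0,'x'),(1,'y')):
    o=1-a; mid=[.512,-.2796][o]; k=B[abs(B[:,o]-mid)<[.07,.045][a]]
    for sgn in(-1,1):
        bins=np.linspace(mid-[.07,.045][a],mid+[.07,.045][a],15);xs=[];ys=[]
        for l,h in zip(bins[:-1],bins[1:]):
            q=k[(k[:,o]>=l)&(k[:,o]<h)]
            if len(q): xs.append((l+h)/2-mid);ys.append((sgn*q[:,a]).max()*sgn)
        print(lab,sgn,np.polyfit(xs,ys,1).round(4))
E
```

```text
[0.39885123 0.36261153 0.35144913] [ 1.05235643e-03  9.99999427e-01 -1.15434765e-04 -1.57572057e-04] 1.1 [-0.95  0.16  0.11  1.74 -0.02  1.24  0.73]
pestle [ 0.37212152 -0.01192363  0.08005183] [0.41292167 0.01857504 0.13399539]
tiffin [0.38006002 0.36229207 0.10019042] [0.57334137 0.58122121 0.26354575]
basket [0.18637104 0.20043069 0.09027272] [0.44997115 0.54421506 0.19559847]
[ 0.43644093 -0.37954301  0.01200225] [ 0.58747054 -0.17891337  0.02988747]
x -1 [0.0189 0.4378]
x 1 [0.0172 0.5864]
y -1 [ 0.0101 -0.378 ]
y 1 [-0.0003 -0.1798]
```

Request:
carry_out(plan=[{"jaw":1,"offset":[-2,-4.3,0],"twist":0},{"jaw":1,"offset":[-2,-4.3,0],"twist":0},{"jaw":1,"offset":[-2,-4.3,0],"twist":0},{"jaw":1,"offset":[-2,-4.3,0],"twist":0},{"jaw":1,"offset":[0,-4.8,0],"twist":0},{"jaw":1,"offset":[0,-4.8,0],"twist":0},{"jaw":1,"offset":[0,-4.8,0],"twist":0},{"jaw":1,"offset":[0,-4.8,0],"twist":0},{"jaw":1,"offset":[0,-4.8,0],"twist":0},{"jaw":1,"offset":[0,-4.8,0],"twist":0}])

```text
time_s: 2.1
position: [0.4765, -0.0974, 0.3516]
eef_rot: [0.001, 1.0, 0.0, 0.0]
force: [0.3, -0.9, 0.5]
grip_width: 0.0879
grasp_force: 0.0
```

Request:
carry_out(plan=[{"jaw":1,"offset":[2,-4,0],"twist":0},{"jaw":1,"offset":[2,-4,0],"twist":0},{"jaw":1,"offset":[2,-4,0],"twist":0},{"jaw":1,"offset":[0.8,-4,1.5],"twist":0},{"jaw":1,"offset":[0,0,4],"twist":0},{"jaw":1,"offset":[0,0,4],"twist":0},{"jaw":1,"offset":[0,0,4],"twist":0},{"jaw":1,"offset":[0,0,4],"twist":0},{"jaw":1,"offset":[0,0,0],"twist":0}])

```text
time_s: 3.0
position: [0.4055, -0.2537, 0.1726]
eef_rot: [0.001, 1.0, 0.001, -0.005]
force: [0.2, 1.4, -0.5]
grip_width: 0.0879
grasp_force: 0.0
```

```bash
python3 - <<'E'
from h import *
from workcell import status,optics
s=status.sense();print(s['position'],s['eef_rot'],s['time_s'],np.round(s['joint_positions'],2))
p,d=optics.grab_frame('wrist');c=optics.camera_params('wrist')
cv2.imwrite('pics/w1.png',p[:,:,::-1]);np.savez('w1.npz',p=p,d=d,**{k:np.array(v) for k,v in c.items()});print(c['extrinsics'])
E
```

```text
[ 0.40547832 -0.25365547  0.17256622] [ 0.00117288  0.99998755  0.00122952 -0.00469124] 3.0 [-0.12  0.28  0.65  2.11 -0.23  0.83  2.24]
[[ 2.72564198e-03  9.56731875e-01  2.90958227e-01  3.26862938e-01]
 [ 9.99994660e-01 -3.13236124e-03  9.32100870e-04 -2.54727287e-01]
 [ 1.80315688e-03  2.90954132e-01 -9.56735304e-01  3.18611564e-01]
 [ 0.00000000e+00  0.00000000e+00  0.00000000e+00  1.00000000e+00]]
```

View pics/w1.png

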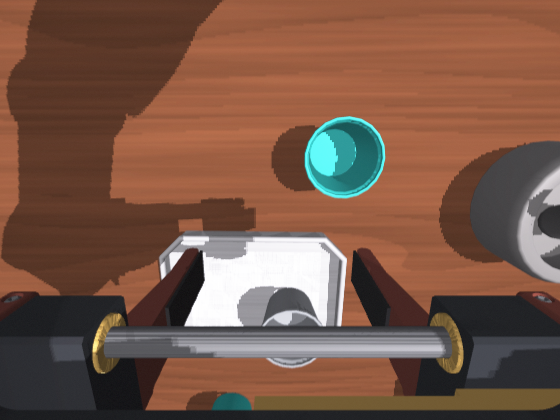

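The wrist view shows the tray's near (-x) lip at row about 235, columns 180–330. The turquoise cup is at (345,157). Next I check the edge in TCP terms.

```bash
python3 - <<'E'
from h import *
f=np.load('w1.npz');c={k:f[k] for k in f.files};W=cloud(f['d'],c)
for u,v in((190,234),(255,234),(325,236),(161,262),(345,262)):print(u,v,pix2w(u,v,.023,c).round(4))
print('cup rim near', pix2w(345,197,.06,c))
print('bench',W[60,400])
E
```

```text
190 234 [ 0.4374 -0.3455  0.023 ]
255 234 [ 0.4376 -0.2779  0.023 ]
325 236 [ 0.4401 -0.2048  0.023 ]
161 262 [ 0.4692 -0.3794  0.023 ]
345 262 [ 0.4699 -0.1821  0.023 ]
cup rim near [ 0.38935673 -0.19506502  0.06      ]
bench [ 0.26999134 -0.1374178   0.00082665]
```

Request:
carry_out(plan=[{"jaw":1,"offset":[-0.8,-2.1,0],"twist":0},{"jaw":1,"offset":[0,0,3],"twist":0},{"jaw":1,"offset":[0,0,3],"twist":0},{"jaw":1,"offset":[0,0,3],"twist":0},{"jaw":1,"offset":[0,0,2],"twist":0},{"jaw":1,"offset":[0,0,0],"twist":0}])

```text
time_s: 3.65
position: [0.4171, -0.2761, 0.0668]
eef_rot: [0.001, 1.0, 0.0, -0.0]
force: [-0.4, -0.5, -0.4]
grip_width: 0.0879
grasp_force: 0.0
```

Request:
carry_out(plan=[{"jaw":1,"offset":[0.2,0,1.5],"twist":0},{"jaw":1,"offset":[0,0,1.5],"twist":0},{"jaw":1,"offset":[0,0,0.9],"twist":0},{"jaw":1,"offset":[0,0,0],"twist":0},{"jaw":1,"offset":[-0.5,0,0],"twist":0},{"jaw":1,"offset":[-0.5,0,0],"twist":0},{"jaw":1,"offset":[-0.3,0,0],"twist":0},{"jaw":1,"offset":[0,0,0],"twist":0}])

```text
time_s: 4.45
position: [0.4284, -0.2765, 0.028]
eef_rot: [0.001, 1.0, -0.0, 0.0]
force: [0.4, 0.2, 0.2]
grip_width: 0.0879
grasp_force: 0.0
```

Request:
carry_out(plan=[{"jaw":1,"offset":[-0.3,0,0],"twist":0},{"jaw":1,"offset":[-0.4,0,0],"twist":0},{"jaw":1,"offset":[-0.4,0,0],"twist":0},{"jaw":1,"offset":[-0.4,0,0],"twist":0},{"jaw":1,"offset":[-0.4,0,0],"twist":0},{"jaw":1,"offset":[-0.4,0,0],"twist":0},{"jaw":1,"offset":[-0.4,0,0],"twist":0},{"jaw":1,"offset":[-0.3,0,0],"twist":0},{"jaw":1,"offset":[-0.2,0,0],"twist":0},{"jaw":1,"offset":[0,0,0],"twist":0}])

```text
time_s: 5.45
position: [0.4604, -0.2763, 0.0276]
eef_rot: [0.001, 1.0, -0.0, 0.0]
force: [-0.5, 1.0, 0.4]
grip_width: 0.088
grasp_force: 0.2
```

```bash
cat > tray.py <<'E'
from h import *
from workcell import status,optics
import sys
def edges(name,cx,cy):
    p,d=optics.grab_frame(name);c=optics.camera_params(name);W=cloud(d,c)
    B=box(W,cx-.1,cx+.1,cy-.125,cy+.125,.012,.03)
    r=cv2.minAreaRect((B[:,:2]*1000).astype(np.float32));print('tray rect',np.round(r[0],1),np.round(r[1],1),round(r[2],2),len(B))
    mid=[cx,cy]
    for a in(0,1):
        o=1-a;w=[.07,.045][a];k=B[abs(B[:,o]-mid[o])<w]
        for s in(-1,1):
            xs=[];ys=[]
            b=np.linspace(mid[o]-w,mid[o]+w,13)
            for l,h in zip(b[:-1],b[1:]):
                q=k[(k[:,o]>=l)&(k[:,o]<h)]
                if len(q)>1: xs.append((l+h)/2-mid[o]);ys.append((s*q[:,a]).max()*s)
            if len(xs)>3: print('xy'[a],s,np.polyfit(xs,ys,1).round(4))
    return p,d,c
if __name__=='__main__':
    s=status.sense();print(np.round(s['position'],4),s['time_s'])
    p,d,c=edges('top',float(sys.argv[1]),float(sys.argv[2]))
    cv2.imwrite(sys.argv[3],p[:,:,::-1])
E
python3 tray.py .549 -.28 pics/t2.png
```

```text
[ 0.4604 -0.2763  0.0276] 5.45
tray rect [ 547.3 -277.8] [200.5 149.3] 89.15 447
x -1 [-0.9982  0.5619]
x 1 [-0.0115  0.6205]
y -1 [-2.9225 -0.3117]
y 1 [ 0.0082 -0.1789]
```

Request:
carry_out(plan=[{"jaw":1,"offset":[-0.3,0,0],"twist":0},{"jaw":1,"offset":[-0.2,0,0],"twist":0},{"jaw":1,"offset":[0,0,0],"twist":0},{"jaw":1,"offset":[0.5,0,0],"twist":0},{"jaw":1,"offset":[1.0,0,0],"twist":0},{"jaw":1,"offset":[1.0,-1,-1],"twist":0},{"jaw":1,"offset":[0.5,-2,-4],"twist":0},{"jaw":1,"offset":[0,-4,-4],"twist":0},{"jaw":1,"offset":[0,-4,-4],"twist":0},{"jaw":1,"offset":[-2,-4,0],"twist":0}])

```text
time_s: 6.5
position: [0.4529, -0.4218, 0.1547]
eef_rot: [0.003, 1.0, -0.002, 0.003]
force: [0.9, 0.1, -0.2]
grip_width: 0.0874
grasp_force: 0.0
```

Request:
carry_out(plan=[{"jaw":1,"offset":[-4,-2,0],"twist":0},{"jaw":1,"offset":[-4,0,0],"twist":0},{"jaw":1,"offset":[0,0,0],"twist":8},{"jaw":1,"offset":[0,0,0],"twist":8},{"jaw":1,"offset":[0,0,0],"twist":8},{"jaw":1,"offset":[0,0,0],"twist":8},{"jaw":1,"offset":[0,0,0],"twist":8},{"jaw":1,"offset":[0,0,0],"twist":8},{"jaw":1,"offset":[0,0,0],"twist":8},{"jaw":1,"offset":[0,0,0],"twist":8}])

```text
time_s: 7.5
position: [0.5332, -0.4383, 0.1493]
eef_rot: [0.534, 0.846, -0.0, 0.0]
force: [0.7, 0.5, -0.9]
grip_width: 0.088
grasp_force: 0.0
```

Request:
carry_out(plan=[{"jaw":0.7,"offset":[0,0,0],"twist":8},{"jaw":0.7,"offset":[0,0,0],"twist":8},{"jaw":0.7,"offset":[0,0,0],"twist":8},{"jaw":0.7,"offset":[0,0,0],"twist":2},{"jaw":0.7,"offset":[0,0,0],"twist":0}])

```text
time_s: 8.0
position: [0.5337, -0.4378, 0.1488]
eef_rot: [0.707, 0.707, -0.0, 0.0]
force: [1.1, -0.4, -0.2]
grip_width: 0.0617
grasp_force: 0.0
```

```bash
python3 tray.py .551 -.28 pics/t3.png;python3 - <<'E'
from workcell import status
print(status.sense()['eef_rot'])
E
```

```text
[ 0.5337 -0.4378  0.1488] 8.0
tray rect [ 551.9 -278.5] [149.7 200.7] 0.4 552
x -1 [-1.0096  0.5165]
x 1 [3.000e-04 6.249e-01]
y -1 [-2.00e-04 -3.77e-01]
y 1 [ 0.0112 -0.1792]
[ 7.07081799e-01  7.07131755e-01 -5.44055308e-05  8.54139267e-05]
```

Request:
carry_out(plan=[{"jaw":0.8,"offset":[2,-0.2,0],"twist":0},{"jaw":0.8,"offset":[0,0,4],"twist":0},{"jaw":0.8,"offset":[0,0,4],"twist":0},{"jaw":0.8,"offset":[0,0,3],"twist":0},{"jaw":0.8,"offset":[0,0,1],"twist":0},{"jaw":0.8,"offset":[0,0,0],"twist":0},{"jaw":0.8,"offset":[1,0,0],"twist":0},{"jaw":0.8,"offset":[1,0,0],"twist":0},{"jaw":0.8,"offset":[0,0,0],"twist":0}])

```text
time_s: 8.95
position: [0.5339, -0.3953, 0.0295]
eef_rot: [0.707, 0.707, 0.001, 0.0]
force: [0.2, 0.6, -0.0]
grip_width: 0.07
grasp_force: 0.0
```

Request:
carry_out(plan=[{"jaw":0.8,"offset":[0,-0.3,0.1],"twist":0},{"jaw":0.8,"offset":[0.4,0,0],"twist":0},{"jaw":0.8,"offset":[0.4,0,0],"twist":0},{"jaw":0.8,"offset":[0.4,0,0],"twist":0},{"jaw":0.8,"offset":[0.5,0,0],"twist":0},{"jaw":0.8,"offset":[0.5,0,0],"twist":0},{"jaw":0.8,"offset":[0.5,0,0],"twist":0},{"jaw":0.8,"offset":[0.5,0,0],"twist":0},{"jaw":0.8,"offset":[0.5,0,0],"twist":0},{"jaw":0.8,"offset":[0.5,0,0],"twist":0}])

```text
time_s: 9.95
position: [0.5297, -0.3551, 0.0275]
eef_rot: [0.708, 0.706, -0.0, 0.0]
force: [0.9, -2.5, 1.7]
grip_width: 0.0705
grasp_force: 1.5
```

Request:
carry_out(plan=[{"jaw":0.8,"offset":[0.6,0,0],"twist":0},{"jaw":0.8,"offset":[0.6,0,0],"twist":0},{"jaw":0.8,"offset":[0.6,0,0],"twist":0},{"jaw":0.8,"offset":[0.6,0,0],"twist":0},{"jaw":0.8,"offset":[0.6,0,0],"twist":0},{"jaw":0.8,"offset":[0.5,0,0],"twist":0},{"jaw":0.8,"offset":[0.4,0,0],"twist":0},{"jaw":0.8,"offset":[0.2,0,0],"twist":0},{"jaw":0.8,"offset":[0,0,0],"twist":0}])

```text
time_s: 10.85
position: [0.5295, -0.3135, 0.0271]
eef_rot: [0.708, 0.707, 0.0, -0.001]
force: [-0.2, -1.0, 1.0]
grip_width: 0.0703
grasp_force: 0.6
```

```bash
python3 tray.py .551 -.208 pics/t4.png
```

```text
[ 0.5295 -0.3135  0.0271] 10.85
tray rect [ 576.6 -190.9] [108.  215.9] 20.48 363
x -1 [-0.7165  0.5782]
x 1 [-0.0998  0.6167]
y -1 [-2.8385 -0.2131]
y 1 [ 0.0647 -0.1035]
```

```bash
python3 - <<'E'
import cv2
p=cv2.imread('pics/t4.png')[130:310,230:450]
cv2.imwrite('pics/crop4.png',cv2.resize(p,None,fx=3.6,fy=3.3,interpolation=2))
E
```

```text
(no output)
```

View pics/crop4.png

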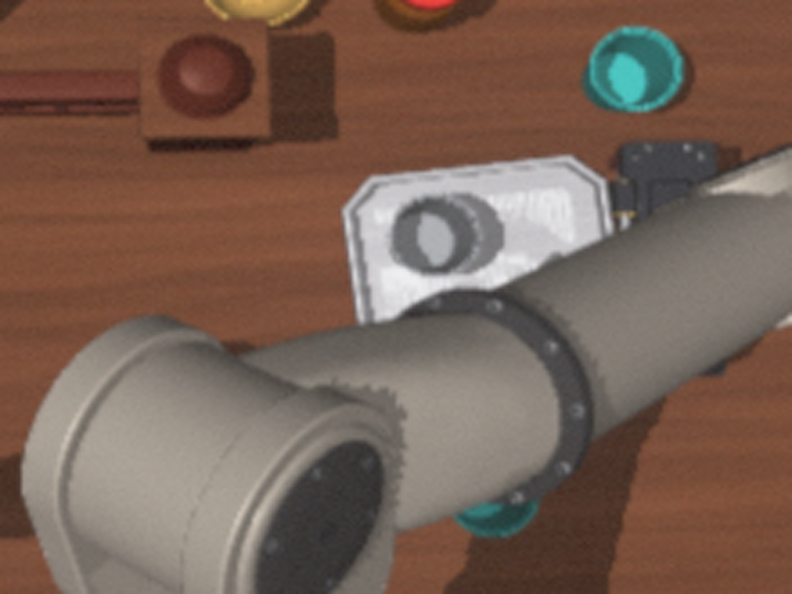

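The tray has turned about 5° counter-clockwise: its top edge runs from (375,178) to (570,155). The cause is the -x finger standing at the cut rear corner instead of the flat rear edge. I'll back off, narrow the jaws and shift so both fingers bear on the flat, then push it square again.

Request:
carry_out(plan=[{"jaw":0.57,"offset":[-1,0,0],"twist":0},{"jaw":0.57,"offset":[-1,0,0],"twist":0},{"jaw":0.57,"offset":[0,1.2,0],"twist":0},{"jaw":0.57,"offset":[0,0,0],"twist":0},{"jaw":0.57,"offset":[0.5,0,0],"twist":0},{"jaw":0.57,"offset":[0.5,0,0],"twist":0},{"jaw":0.57,"offset":[0.5,0,0],"twist":0},{"jaw":0.57,"offset":[0.5,0,0],"twist":0},{"jaw":0.57,"offset":[0.3,0,0],"twist":0},{"jaw":0.57,"offset":[0,0,0],"twist":0}])

```text
time_s: 11.9
position: [0.5417, -0.3105, 0.0273]
eef_rot: [0.708, 0.707, 0.0, -0.0]
force: [0.7, -0.1, 0.5]
grip_width: 0.0502
grasp_force: 0.0
```

```bash
python3 tray.py .545 -.205 pics/t5.png
```

```text
[ 0.5417 -0.3105  0.0273] 11.9
tray rect [ 583.7 -181.9] [100.6 213.1] 20.81 333
x -1 [-0.7116  0.5901]
x 1 [-0.0722  0.6185]
y -1 [-2.599  -0.1802]
y 1 [ 0.0759 -0.0953]
```

Request:
carry_out(plan=[{"jaw":0.57,"offset":[0.3,0,0],"twist":0},{"jaw":0.57,"offset":[0.3,0,0],"twist":0},{"jaw":0.57,"offset":[0.3,0,0],"twist":0},{"jaw":0.57,"offset":[0.2,0,0],"twist":0},{"jaw":0.57,"offset":[0,0,0],"twist":0}])

```text
time_s: 12.45
position: [0.5417, -0.3, 0.0274]
eef_rot: [0.708, 0.706, 0.0, -0.0]
force: [0.6, -1.3, -0.3]
grip_width: 0.0502
grasp_force: 0.5
```

```bash
python3 tray.py .549 -.195 pics/t6.png
```

```text
[ 0.5417 -0.3     0.0274] 12.45
tray rect [ 584.1 -170.7] [104.6 217.2] 22.06 348
x -1 [-0.7624  0.5901]
x 1 [-0.0556  0.6205]
y -1 [-2.4757 -0.1746]
y 1 [ 0.0571 -0.0858]
```

Request:
carry_out(plan=[{"jaw":0.57,"offset":[0.3,0,0],"twist":0},{"jaw":0.57,"offset":[0.3,0,0],"twist":0},{"jaw":0.57,"offset":[0.3,0,0],"twist":0},{"jaw":0.57,"offset":[0,0,0],"twist":0}])

```text
time_s: 12.9
position: [0.5418, -0.2907, 0.0273]
eef_rot: [0.708, 0.707, 0.0, -0.0]
force: [-1.0, 0.2, 1.1]
grip_width: 0.05
grasp_force: 0.5
```

```bash
python3 tray.py .551 -.183 pics/t7.png
```

```text
[ 0.5418 -0.2907  0.0273] 12.9
tray rect [ 585.  -161.3] [111.2 221.9] 23.25 358
x -1 [-0.7821  0.5883]
x 1 [-0.0462  0.6221]
y -1 [-2.8683 -0.1709]
y 1 [ 0.0477 -0.0775]
```

Request:
carry_out(plan=[{"jaw":0.57,"offset":[-1.5,0,0],"twist":0},{"jaw":0.3,"offset":[0,0,-4],"twist":0},{"jaw":0,"offset":[0,0,-4.5],"twist":0},{"jaw":0,"offset":[0,-2,-4],"twist":0},{"jaw":0,"offset":[3,-3,-1],"twist":0},{"jaw":0,"offset":[4,-3,0],"twist":0},{"jaw":0,"offset":[4,-2.5,0],"twist":0},{"jaw":0,"offset":[4,0,0],"twist":0},{"jaw":0,"offset":[3,0,0],"twist":0},{"jaw":0,"offset":[0,0,0],"twist":0}])

```text
time_s: 13.95
position: [0.4373, -0.1224, 0.162]
eef_rot: [0.706, 0.708, 0.0, -0.001]
force: [0.2, 0.1, -0.5]
grip_width: 0.0006
grasp_force: 0.0
```

```bash
python3 tray.py .547 -.18 pics/t8.png; python3 - <<'E'
from workcell import status
s=status.sense();print(s['joint_positions'],s['grip_width'])
E
```

```text
[ 0.4373 -0.1224  0.162 ] 13.95
tray rect [ 548.6 -177.1] [149.4 201.2] 3.05 471
x -1 [-1.0547  0.5791]
x 1 [-0.0482  0.6221]
y -1 [ 0.0446 -0.2757]
y 1 [ 0.0484 -0.0778]
[-0.81709204  0.48635165  1.2411787   2.19086016 -0.61131864  0.88101834
  0.80572963] 0.00015099372943201016
```

Request:
carry_out(plan=[{"jaw":0,"offset":[0,0,4],"twist":0},{"jaw":0,"offset":[0,0,4],"twist":0},{"jaw":0,"offset":[0,0,3],"twist":0},{"jaw":0,"offset":[0,0,2.3],"twist":0},{"jaw":0,"offset":[0,0,0],"twist":0},{"jaw":0,"offset":[0,0.6,0],"twist":0},{"jaw":0,"offset":[0,0.6,0],"twist":0},{"jaw":0,"offset":[0,0.4,0],"twist":0},{"jaw":0,"offset":[0,0,0],"twist":0}])

```text
time_s: 14.9
position: [0.4547, -0.1261, 0.0302]
eef_rot: [0.707, 0.707, 0.001, 0.001]
force: [-0.1, -0.2, -1.7]
grip_width: 0.0007
grasp_force: 0.0
```

Request:
carry_out(plan=[{"jaw":0,"offset":[0,0.3,0],"twist":0},{"jaw":0,"offset":[0,0.3,0],"twist":0},{"jaw":0,"offset":[0,0.2,0],"twist":0},{"jaw":0,"offset":[0,0,0],"twist":0}])

```text
time_s: 15.3
position: [0.4612, -0.126, 0.0294]
eef_rot: [0.708, 0.706, -0.0, -0.0]
force: [1.2, -0.7, -0.1]
grip_width: 0.0005
grasp_force: 0.0
```

```bash
python3 tray.py .551 -.178 pics/t9.png
```

```text
[ 0.4612 -0.126   0.0294] 15.3
tray rect [ 548.6 -176.8] [149.8 201. ] 1.72 457
x -1 [-0.0564  0.5836]
x 1 [-0.0428  0.6222]
y -1 [ 0.042  -0.2757]
y 1 [ 0.0424 -0.0777]
```

Request:
carry_out(plan=[{"jaw":0,"offset":[0,0.3,0],"twist":0},{"jaw":0,"offset":[0,0.2,0],"twist":0},{"jaw":0,"offset":[0,0,0],"twist":0}])

```text
time_s: 15.65
position: [0.466, -0.1259, 0.0292]
eef_rot: [0.708, 0.706, -0.0, -0.0]
force: [-1.8, 0.5, 0.1]
grip_width: 0.0003
grasp_force: 0.7
```

```bash
python3 tray.py .551 -.178 pics/t10.png
```

```text
[ 0.466  -0.1259  0.0292] 15.65
tray rect [ 553.3 -178. ] [200.9 146.6] 88.82 433
x -1 [-0.5154  0.601 ]
x 1 [-0.0118  0.6252]
y -1 [ 0.0065 -0.2767]
y 1 [ 0.0205 -0.079 ]
```

Request:
carry_out(plan=[{"jaw":0,"offset":[0,-0.8,0],"twist":0},{"jaw":0,"offset":[0,-1.7,0],"twist":0},{"jaw":0,"offset":[0,0,-4],"twist":0},{"jaw":0,"offset":[0,0,-4.5],"twist":0},{"jaw":0,"offset":[-1,0,-4.5],"twist":0},{"jaw":0,"offset":[-4,2,0],"twist":0},{"jaw":0,"offset":[-4,2,0],"twist":0},{"jaw":0.2,"offset":[-4,3,0],"twist":0},{"jaw":0.57,"offset":[-4,2.9,0],"twist":0},{"jaw":0.57,"offset":[-1.4,0,0],"twist":0}])

```text
time_s: 16.7
position: [0.5421, -0.3144, 0.1597]
eef_rot: [0.708, 0.706, -0.0, 0.002]
force: [-0.1, 0.2, -0.7]
grip_width: 0.0208
grasp_force: 0.0
```

```bash
python3 tray.py .551 -.178 pics/t11.png
```

```text
[ 0.5421 -0.3144  0.1597] 16.7
tray rect [ 551.5 -178.4] [150.4 200.7] 1.09 523
x -1 [-0.4971  0.4891]
x 1 [-0.0121  0.6251]
y -1 [ 0.0028 -0.277 ]
y 1 [ 0.0212 -0.0789]
```

Request:
carry_out(plan=[{"jaw":0.57,"offset":[0,0,4],"twist":0},{"jaw":0.57,"offset":[0,0,4],"twist":0},{"jaw":0.57,"offset":[0,0,3],"twist":0},{"jaw":0.57,"offset":[0,0,2],"twist":0},{"jaw":0.57,"offset":[0,0,0],"twist":0},{"jaw":0.57,"offset":[0.6,0,0],"twist":0},{"jaw":0.57,"offset":[0.6,0,0],"twist":0},{"jaw":0.57,"offset":[0.6,0,0],"twist":0},{"jaw":0.57,"offset":[0.5,0,0],"twist":0},{"jaw":0.57,"offset":[0.5,0,0],"twist":0}])

```text
time_s: 17.75
position: [0.5402, -0.2831, 0.0305]
eef_rot: [0.708, 0.706, -0.0, 0.001]
force: [0.1, -2.9, 2.5]
grip_width: 0.0499
grasp_force: 1.7
```

Request:
carry_out(plan=[{"jaw":0.57,"offset":[0.5,0,0],"twist":0},{"jaw":0.57,"offset":[0.5,0,0],"twist":0},{"jaw":0.57,"offset":[0.5,0,0],"twist":0},{"jaw":0.57,"offset":[0.5,0,0],"twist":0},{"jaw":0.57,"offset":[0.5,0,0],"twist":0},{"jaw":0.57,"offset":[0,0,0],"twist":0}])

```text
time_s: 18.35
position: [0.5398, -0.2559, 0.029]
eef_rot: [0.707, 0.707, 0.0, -0.001]
force: [0.5, -0.9, 0.6]
grip_width: 0.05
grasp_force: 0.4
```

```bash
python3 tray.py .551 -.15 pics/t12.png
```

```text
[ 0.5398 -0.2559  0.029 ] 18.35
tray rect [ 572.7 -140.2] [153.1 209.4] 7.91 370
x -1 [-0.7787  0.5897]
x 1 [0.0094 0.6265]
y -1 [-2.7714 -0.1346]
y 1 [-0.0089 -0.0451]
```

Request:
carry_out(plan=[{"jaw":0.57,"offset":[0.4,0,0],"twist":0},{"jaw":0.57,"offset":[0.5,0,0],"twist":0},{"jaw":0.57,"offset":[0.5,0,0],"twist":0},{"jaw":0.57,"offset":[0.5,0,0],"twist":0},{"jaw":0.57,"offset":[0.5,0,0],"twist":0},{"jaw":0.57,"offset":[0.5,0,0],"twist":0},{"jaw":0.57,"offset":[0.5,0,0],"twist":0},{"jaw":0.57,"offset":[0.5,0,0],"twist":0},{"jaw":0.57,"offset":[0.4,0,0],"twist":0},{"jaw":0.57,"offset":[0,0,0],"twist":0}])

```text
time_s: 19.4
position: [0.54, -0.2134, 0.0293]
eef_rot: [0.708, 0.707, 0.0, -0.0]
force: [-0.4, 0.1, -0.3]
grip_width: 0.0498
grasp_force: 0.0
```

```bash
python3 tray.py .551 -.105 pics/t13.png
```

```text
[ 0.54   -0.2134  0.0293] 19.4
tray rect [602.3 -66.2] [147.5 219.9] 34.54 353
x -1 [-0.6608  0.5926]
x 1 [-0.0114  0.6267]
y -1 [-1.2838 -0.0498]
y 1 [-0.0197 -0.0024]
```

Request:
carry_out(plan=[{"jaw":0.57,"offset":[0.4,0,0],"twist":0},{"jaw":0.57,"offset":[0.5,0,0],"twist":0},{"jaw":0.57,"offset":[0.5,0,0],"twist":0},{"jaw":0.57,"offset":[0.5,0,0],"twist":0},{"jaw":0.57,"offset":[0.5,0,0],"twist":0},{"jaw":0.57,"offset":[0.5,0,0],"twist":0},{"jaw":0.57,"offset":[0.5,0,0],"twist":0},{"jaw":0.57,"offset":[0.5,0,0],"twist":0},{"jaw":0.57,"offset":[0.4,0,0],"twist":0},{"jaw":0.57,"offset":[0,0,0],"twist":0}])

```text
time_s: 20.45
position: [0.5401, -0.1703, 0.0293]
eef_rot: [0.708, 0.707, 0.0, -0.0]
force: [-0.5, -0.1, 0.6]
grip_width: 0.0505
grasp_force: 0.3
```

```bash
python3 tray.py .551 -.063 pics/t14.png;  python3 - <<'E'
import cv2
p=cv2.imread('pics/t14.png')[130:310,200:420]
cv2.imwrite('pics/crop14.png',cv2.resize(p,None,fx=3.6,fy=3.3,interpolation=2))
E
```

```text
[ 0.5401 -0.1703  0.0293] 20.45
tray rect [557.  -54.9] [156.9 196.9] 0.62 397
x -1 [-1.175   0.5759]
x 1 [0.0653 0.6292]
y -1 [-1.0807 -0.0138]
y 1 [-0.0185  0.0406]
```

View pics/crop14.png

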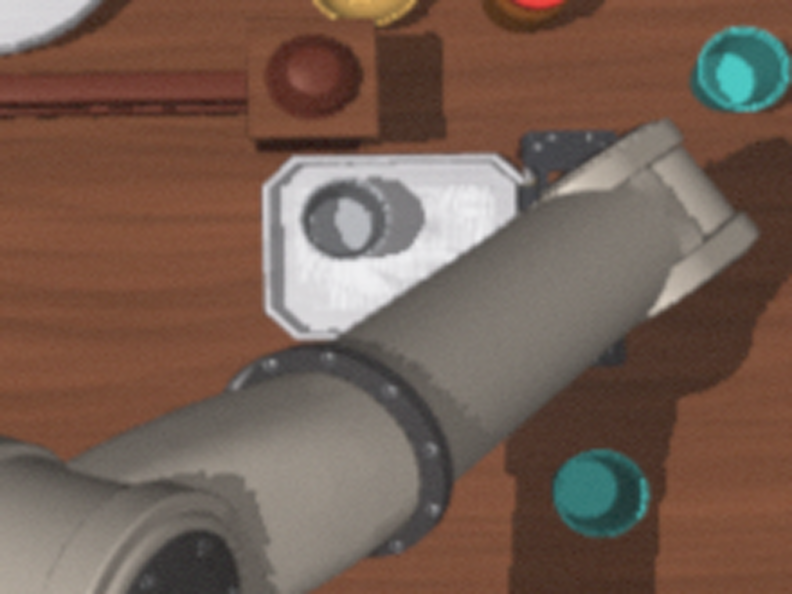

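The tray sits squarely in the mouth of the gap, with its top edge at row about 155 from (290) to (495). The cup is upright at (345,220). I carry on pushing.

Request:
carry_out(plan=[{"jaw":0.57,"offset":[0.4,0,0],"twist":0},{"jaw":0.57,"offset":[0.5,0,0],"twist":0},{"jaw":0.57,"offset":[0.5,0,0],"twist":0},{"jaw":0.57,"offset":[0.5,0,0],"twist":0},{"jaw":0.57,"offset":[0.5,0,0],"twist":0},{"jaw":0.57,"offset":[0.5,0,0],"twist":0},{"jaw":0.57,"offset":[0.5,0,0],"twist":0},{"jaw":0.57,"offset":[0.4,0,0],"twist":0},{"jaw":0.57,"offset":[0,0,0],"twist":0}])

```text
time_s: 21.4
position: [0.5401, -0.1322, 0.0292]
eef_rot: [0.707, 0.707, 0.0, -0.0]
force: [0.1, -0.4, 0.9]
grip_width: 0.0503
grasp_force: 0.0
```

Request:
carry_out(plan=[{"jaw":0.57,"offset":[0.4,0,0],"twist":0},{"jaw":0.57,"offset":[0.5,0,0],"twist":0},{"jaw":0.57,"offset":[0.5,0,0],"twist":0},{"jaw":0.57,"offset":[0.5,0,0],"twist":0},{"jaw":0.57,"offset":[0.5,0,0],"twist":0},{"jaw":0.57,"offset":[0.5,0,0],"twist":0},{"jaw":0.57,"offset":[0.5,0,0],"twist":0},{"jaw":0.57,"offset":[0.4,0,0],"twist":0},{"jaw":0.57,"offset":[0,0,0],"twist":0}])

```text
time_s: 22.3
position: [0.5402, -0.0943, 0.0293]
eef_rot: [0.707, 0.707, 0.0, -0.0]
force: [-0.1, 0.1, 0.4]
grip_width: 0.0499
grasp_force: 0.0
```

```bash
python3 tray.py .551 .01 pics/t15.png;  python3 - <<'E'
import cv2
p=cv2.imread('pics/t15.png')[130:310,170:390]
cv2.imwrite('pics/crop15.png',cv2.resize(p,None,fx=3.6,fy=3.3,interpolation=2))
E
```

```text
[ 0.5402 -0.0943  0.0293] 22.3
tray rect [583.6  47. ] [128.2 214.1] 44.03 377
x -1 [-1.1808  0.5827]
x 1 [-0.0046  0.6314]
y -1 [-1.2364  0.0699]
y 1 [-0.0145  0.1157]
```

View pics/crop15.png

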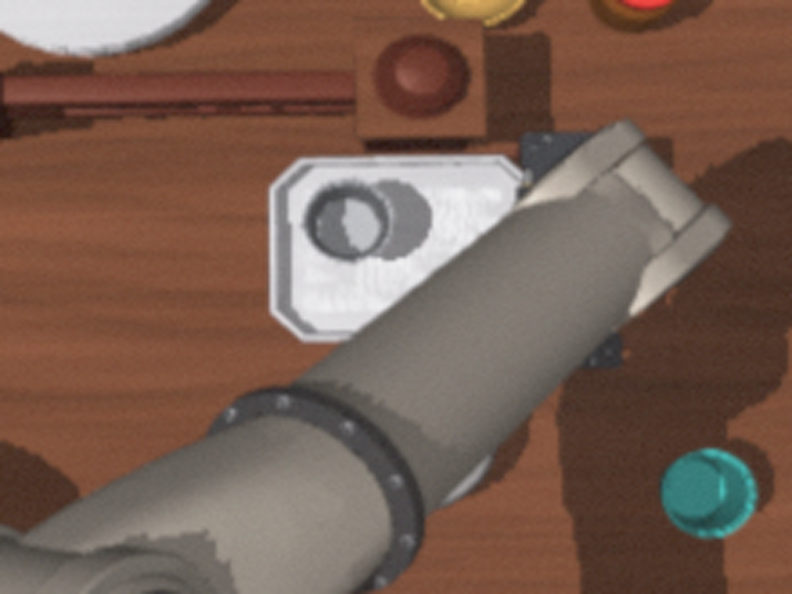

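Request:
carry_out(plan=[{"jaw":0.57,"offset":[-0.8,0,0],"twist":0},{"jaw":0.57,"offset":[0,-0.5,0],"twist":0},{"jaw":0.57,"offset":[0,-0.4,0],"twist":0},{"jaw":0.57,"offset":[0,0,0],"twist":0}])

```text
time_s: 22.75
position: [0.5301, -0.1034, 0.0292]
eef_rot: [0.708, 0.706, -0.0, -0.001]
force: [0.8, -0.4, 0.5]
grip_width: 0.0498
grasp_force: 0.0
```

```bash
python3 - <<'E'
from h import *
from workcell import status,optics
s=status.sense();P=s['position'];print(P)
p,d=optics.grab_frame('top');c=optics.camera_params('top');W=cloud(d,c)
b=box(W,P[0]+.03,.7,P[1]-.05,-.046,.06,.3)
i=b[:,0].argsort()[-8:];print(b[i].round(3))
q=box(W,.6,.66,-.03,.045,.1,.13);print('cap min x',np.sort(q[:,0])[:10].round(4))
E
```

```text
[ 0.53008478 -0.10342033  0.02924975]
[[ 0.619 -0.128  0.132]
 [ 0.619 -0.111  0.134]
 [ 0.619 -0.098  0.135]
 [ 0.619 -0.113  0.133]
 [ 0.619 -0.121  0.132]
 [ 0.619 -0.106  0.133]
 [ 0.619 -0.118  0.131]
 [ 0.619 -0.108  0.131]]
cap min x [0.6274 0.6274 0.6275 0.6276 0.6277 0.6278 0.6279 0.6279 0.6279 0.6279]
```

Request:
carry_out(plan=[{"jaw":0.57,"offset":[0.4,0,0],"twist":0},{"jaw":0.57,"offset":[0.4,0,0],"twist":0},{"jaw":0.57,"offset":[0.4,0,0],"twist":0},{"jaw":0.57,"offset":[0.5,0,0],"twist":0},{"jaw":0.57,"offset":[0.5,0,0],"twist":0},{"jaw":0.57,"offset":[0.5,0,0],"twist":0},{"jaw":0.57,"offset":[0.5,0,0],"twist":0},{"jaw":0.57,"offset":[0.5,0,0],"twist":0},{"jaw":0.57,"offset":[0.5,0,0],"twist":0},{"jaw":0.57,"offset":[0.2,0,0],"twist":0}])

```text
time_s: 23.8
position: [0.5313, -0.0586, 0.0294]
eef_rot: [0.708, 0.707, 0.0, -0.0]
force: [-0.6, -1.4, -0.4]
grip_width: 0.0503
grasp_force: 0.9
```

Request:
carry_out(plan=[{"jaw":0.57,"offset":[0.4,0,0],"twist":0},{"jaw":0.57,"offset":[0.5,0,0],"twist":0},{"jaw":0.57,"offset":[0.5,0,0],"twist":0},{"jaw":0.57,"offset":[0.5,0,0],"twist":0},{"jaw":0.57,"offset":[0.5,0,0],"twist":0},{"jaw":0.57,"offset":[0.5,0,0],"twist":0},{"jaw":0.57,"offset":[0.4,0,0],"twist":0},{"jaw":0.57,"offset":[0,0,0],"twist":0}])

```text
time_s: 24.6
position: [0.5313, -0.0253, 0.0293]
eef_rot: [0.707, 0.707, 0.0, -0.0]
force: [-0.4, 0.5, 0.7]
grip_width: 0.05
grasp_force: 0.0
```

```bash
python3 tray.py .551 .08 pics/t16.png
```

```text
[ 0.5313 -0.0253  0.0293] 24.6
tray rect [556.7  94.3] [151.3 187.3] 2.4 366
x -1 [-1.2443  0.5812]
x 1 [-0.0702  0.6289]
y -1 [-1.2174  0.1383]
y 1 [-0.0072  0.1855]
```

Request:
carry_out(plan=[{"jaw":0.57,"offset":[0.4,0,0],"twist":0},{"jaw":0.57,"offset":[0.5,0,0],"twist":0},{"jaw":0.57,"offset":[0.5,0,0],"twist":0},{"jaw":0.57,"offset":[0.5,0,0],"twist":0},{"jaw":0.57,"offset":[0.5,0,0],"twist":0},{"jaw":0.57,"offset":[0.5,0,0],"twist":0},{"jaw":0.57,"offset":[0.5,0,0],"twist":0},{"jaw":0.57,"offset":[0.5,0,0],"twist":0},{"jaw":0.57,"offset":[0.5,0,0],"twist":0},{"jaw":0.57,"offset":[0.4,0,0],"twist":0}])

```text
time_s: 25.65
position: [0.5314, 0.0222, 0.0294]
eef_rot: [0.708, 0.706, 0.0, 0.0]
force: [-1.1, -2.0, 0.4]
grip_width: 0.0501
grasp_force: 1.1
```

```bash
python3 tray.py .551 .127 pics/t17.png; python3 - <<'E'
import cv2
p=cv2.imread('pics/t17.png')[130:310,120:340]
cv2.imwrite('pics/crop17.png',cv2.resize(p,None,fx=3.6,fy=3.3,interpolation=2))
E
```

```text
[0.5314 0.0222 0.0294] 25.65
tray rect [581.5 169.7] [124.8 210.9] 51.61 389
x -1 [-1.2899  0.5773]
x 1 [-0.0109  0.6268]
y -1 [-1.1489  0.186 ]
y 1 [-0.0091  0.2339]
```

View pics/crop17.png

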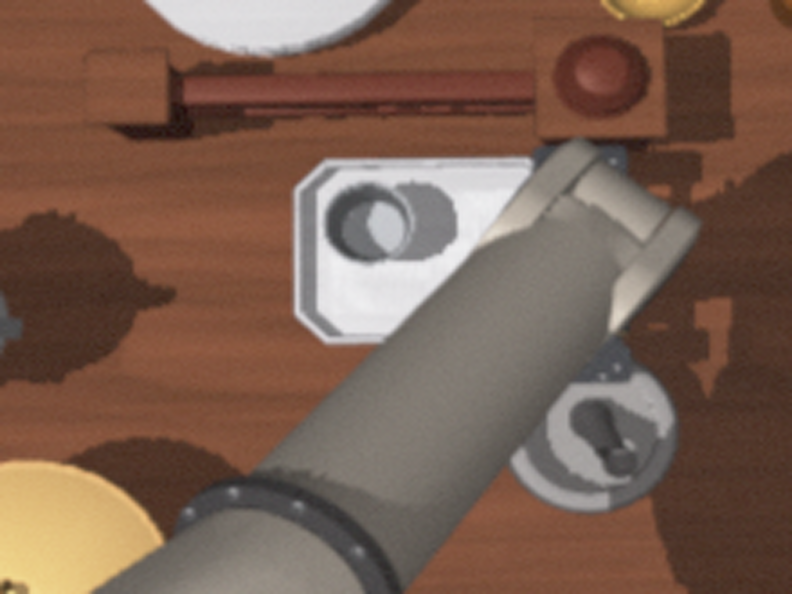

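The tray is straight and mostly through, with its leading edge at column 297. The gripper body at (580,155) is clear of the post cap, and the cup is upright at (368,225). I push the rest of the way.

Request:
carry_out(plan=[{"jaw":0.57,"offset":[0.5,0,0],"twist":0},{"jaw":0.57,"offset":[0.5,0,0],"twist":0},{"jaw":0.57,"offset":[0.5,0,0],"twist":0},{"jaw":0.57,"offset":[0.5,0,0],"twist":0},{"jaw":0.57,"offset":[0.5,0,0],"twist":0},{"jaw":0.57,"offset":[0.5,0,0],"twist":0},{"jaw":0.57,"offset":[0.5,0,0],"twist":0},{"jaw":0.57,"offset":[0.5,0,0],"twist":0},{"jaw":0.57,"offset":[0.4,0,0],"twist":0},{"jaw":0.57,"offset":[0.4,0,0],"twist":0}])

```text
time_s: 26.7
position: [0.5315, 0.0701, 0.0293]
eef_rot: [0.708, 0.706, -0.0, -0.0]
force: [0.7, -2.0, -1.1]
grip_width: 0.05
grasp_force: 1.0
```

Request:
carry_out(plan=[{"jaw":0.57,"offset":[0.5,0,0],"twist":0},{"jaw":0.57,"offset":[0.5,0,0],"twist":0},{"jaw":0.57,"offset":[0.5,0,0],"twist":0},{"jaw":0.57,"offset":[0.5,0,0],"twist":0},{"jaw":0.57,"offset":[0.3,0,0],"twist":0},{"jaw":0.57,"offset":[0.2,0,0],"twist":0},{"jaw":0.57,"offset":[0,0,0],"twist":0},{"jaw":0.57,"offset":[-0.5,0,0],"twist":0},{"jaw":0.57,"offset":[-1,0,0],"twist":0},{"jaw":0.57,"offset":[-1,0,0],"twist":0}])

```text
time_s: 27.7
position: [0.5314, 0.0688, 0.0294]
eef_rot: [0.708, 0.706, 0.0, -0.0]
force: [0.1, -0.1, -0.3]
grip_width: 0.05
grasp_force: 0.0
```

Request:
carry_out(plan=[{"jaw":0.57,"offset":[-1,0,0],"twist":0},{"jaw":0.57,"offset":[0,0,-3],"twist":0},{"jaw":0.57,"offset":[0,0,-4],"twist":0},{"jaw":0.57,"offset":[0,0,-4],"twist":0},{"jaw":0.57,"offset":[0,0,-4],"twist":0},{"jaw":0.57,"offset":[0,0,-3],"twist":0},{"jaw":0.57,"offset":[-4,0,0],"twist":0},{"jaw":0.57,"offset":[-4,0,0],"twist":0},{"jaw":0.57,"offset":[-4,0,0],"twist":0},{"jaw":0.57,"offset":[0,0,0],"twist":0}])

```text
time_s: 28.7
position: [0.5299, -0.0674, 0.2103]
eef_rot: [0.711, 0.703, 0.0, 0.001]
force: [0.0, -0.1, 0.5]
grip_width: 0.0501
grasp_force: 0.0
```

```bash
python3 tray.py .551 .205 pics/t18.png
```

```text
[ 0.5299 -0.0674  0.2103] 28.7
tray rect [563.4 218.5] [222.9 168.8] 88.87 604
x -1 [0.0095 0.479 ]
x 1 [0.0213 0.6271]
y -1 [0.0016 0.1078]
y 1 [0.0047 0.3058]
```

View pics/t18.png

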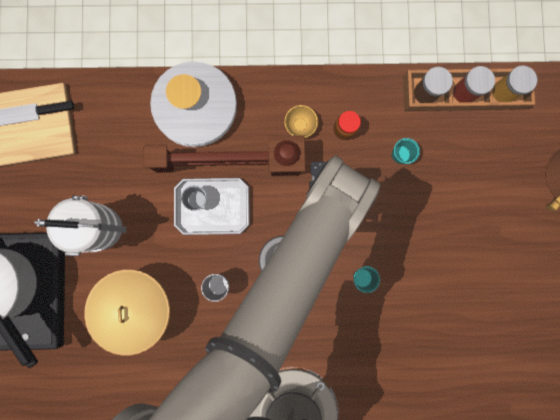

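The tray stands straight at px (174–250, 179–234), beyond the post and mortar. Its rear edge is at y = 0.108 against the 0.0855 needed, the cup is upright at (195,198), and the tiffin is untouched.

```bash
python3 -c "
from workcell import robot
print(robot.hand_in())"
```

```text
the job is handed in; nothing more can be done
None
```

I slid the tray cup end first through the gap and handed the job in; it rests straight, about 22 mm past the required line, with the cup upright and nothing else moved in the last top view (hand-in returned no verdict).

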